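Scrub out the conditioning pot and load the rubber test pieces

ROBOT

A 6-joint arm with a two-finger parallel gripper is mounted at the origin on the work surface. World frame = base frame: x ahead of the robot, y to its left, z up, the work surface at z = 0. Lengths are in mm, angles in rad, forces in N, time in s.
With the tool pointing down it reaches from about 400 to 925 mm from the base axis. Payload 12.5 kg.
Tool frame: the origin (TCP) lies midway between the tips of the shut fingers; the grasp point (between the pads) lies 19 mm behind it; z points along the fingers, y is the line along which they close (so a half turn about z gives the same grasp; the last joint's range is limited). The gripper opens to 95 mm and grips with 3 to 60 N. Pads are 20 mm wide; open, the fingers measure 119 mm over their backs; the gripper's body (75 mm by 180 mm) begins 59 mm behind the grasp point.
Start: joints at [-1.215, 0.491, 1.559, -0, 1.092, -0.106], TCP at [278.5, -559.54, 214.661] pointing down, gripper open.
Joint ranges: [-3.1, 3.1], [-0.84, 2.19], [0.05, 2.79], [-1.13, 4.28], [0.06, 2.93], [-2.69, 2.69]. Speed limits (rad/s): [2.22, 2.22, 2.79, 3.14, 3.14, 3.14].

INTERFACE

Orientations are given as [roll, pitch, yaw] about the fixed x, y, z axes, in that order (R = Rz(yaw) Ry(pitch) Rx(roll)).
In Python, from cell import env gives the robot as it stands.
- The arm moves only by the tool carry_out, never from a script. Its argument "series" is a list of rows, each a list of 4 numbers: the shift along the world's x, y, z normalised to -1 to 1, where 1 is 5 cm, then the turn about the world's z normalised to -1 to 1, where 1 is 6 degrees. In form: [[x, y, z, turn], ...]. A call has exactly 5 rows; each row shifts and turns the commanded pose from where the row before left it; what a row does not reach is not made up. A row lasts 1/10 s, in which the tool goes at most 50 mm and 8.59 degrees, less where a joint would pass 70% of its speed; a pose out of reach is approached as far as the arm can. A call with a number of a shift or a turn outside -1 to 1 is refused whole. A call with a gripper value outside its range is refused whole. "fingers" is the closure, from -1 (fully open) to 1 (shut), set as the call begins (left out, the last holds). The fingers move at their own pace and stop on an object; the grip force is fixed at half the most. Time passes only in rows, so rows that do not move let the fingers close, or fill a call up. It gives the time, the measured TCP pose, the force, the opening and the grip force at its end, in the units of the state.
- env.state(): the state, without advancing time (a new reading comes with each control period).
- env.read_camera(name): name is "side" or "top" or "wrist"; returns the picture (384x512x3 uint8, red, green, blue); there is no depth.
- env.calibration(name): a dict with "K" (3x3 intrinsics, pixels), "pose" (4x4, takes a point from camera to world coordinates). Camera axes: x right, y down, z forward; pixel columns grow to the right and rows downward; lengths in mm; the calibration is good to about 2 mm. A picture is of the moment at which its call begins: read the wrist's pose just before it. calibration takes no time and is no camera call; for the wrist camera it gives the pose at the moment of the call.
- env.job_done(): hands the job in; it is judged then, once.
Trained networks look in the newest picture that a camera, given by its name, has taken for a name from the list of things; names that differ only in an ending like _2 or _b are one class to them, and where a whole thing is asked for, a point or a joint stands for the part that bears it (a point fixed in the world has none). Each returns a list of dicts, best first, with "conf" (0 to 1); they miss things now and then, are a little off and sometimes report something else, mostly with a low value. They report only what shows in the picture. A call takes as long as a camera call.
- env.look_for(camera, label): "position" ([row, column] as shares, 0 to 1, of the picture: columns of its width, rows of its height, amid what is visible of it).
The state is a dict: "t": time; "joints": joint angles; "qvel": joint speeds; "tau": joint torques, N m; "eef_pos": TCP position; "tcp_rot": TCP orientation; "ft_force": force on the tool from outside, world axes, zero at the start; "moment": the same for the moment, N m; "opening": opening from 0.0 (shut) to 1.0 (fully open); "grip_force": force on a finger pad.
Only numpy, scipy, OpenCV 4.12 (cv2) and the standard library are available. Lean on these libraries where they do the work, as an engineer would, in place of code of your own. Each camera call takes 0.05 s, during which the arm holds its last target. There are 200 camera calls.

TASK

Slide the steel pot by pushing or by its handle, never lifting or tipping it, from the round heating mark to the square rest mark on the hotplate. There, while it is still empty, scrub it with the long brush close along the inside wall, three times right down to the floor with a rise to near the rim between one and the next, and stand the brush back in its holder. Then put every rubber test piece from the turntable into the pot and see that the pot ends up slid back, centred on the round heating mark; leave the other things on the bench as they are.

Things in the scene. Friction and masses are not known exactly. Their poses are not given: they have to be found in the camera images.
- hob: Fixed hotplate, a white flat box 240 (x) by 320 (y) by 30 mm high with a flat black top; origin under its centre, top 30 mm above it. Its two marks lie side by side along its y axis, 154 mm apart, either of them on either side. The pot slides on the top with ordinary friction.
- heat_mark: Round heating mark, a grey disc 140 mm across printed on the hotplate's top; origin at its centre on the top surface. The pot stands on it at the start.
- rest_mark: Square rest mark, a white outline 140 mm square printed on the hotplate's top; origin at its centre on the top surface.
- pot: Loose open steel pot of about 0.7 kg, 128 mm across, 85 mm high, wall 4 mm, floor 5 mm thick (inside about 119 mm across); origin at the centre of its underside, z up its axis. A straight handle sticks out along its own -x, 165 mm long from the axis to its end.
- pot_handle (a point): Where to pinch the pot's handle: middle of a black bar 20 mm wide, 14 mm high and 75 mm long that runs along the pot's x axis, 125 mm from the pot's axis on its -x side and 70 mm above its underside.
- holder: Fixed grey round holder for the brush: a cup 72 mm across and 80 mm high, 64 mm across inside, floor 6 mm thick, on a foot 96 mm across; origin under its centre.
- brush: Loose long brush, 230 mm, 0.12 kg, standing upright in its holder, head down: a hard white round head 44 mm across (46 mm over its grey bands) and 55 mm high, a thin steel stem, and a wooden grip 16 mm square from 140 to 230 mm above the tip, faces along its x and y. Origin at the centre of the head's flat underside, z up the handle. The head is heavy enough for it to stand by itself.
- brush_tip (a point): Centre of the flat underside of the brush's head (same as the brush's origin).
- brush_grip (a point): Point to grip on the brush's square wooden handle, 190 mm above the tip and 40 mm below its upper end.
- turntable: Fixed foot of the turntable; origin under its centre, on the table. On it a bare aluminium platter 220 mm across spins freely and passively; its flat top is 28 mm above the table and its edge has a lip 4 mm high and 4 mm thick, at 106 to 110 mm from the axis.
- piece0: A plain black rubber test piece: a round button 29 mm across and 12.5 mm thick, lying on the turntable at the start; origin at the centre of its underside. Three to five of the five pieces are there; the rest are absent.
- piece1: A plain black rubber test piece: a round button 29 mm across and 12.5 mm thick, lying on the turntable at the start; origin at the centre of its underside. Three to five of the five pieces are there; the rest are absent.
- piece2: A plain black rubber test piece: a round button 29 mm across and 12.5 mm thick, lying on the turntable at the start; origin at the centre of its underside. Three to five of the five pieces are there; the rest are absent.
- piece3: A plain black rubber test piece: a rectangular block 36 (x) by 24 (y) by 18 mm (z), lying on the turntable at the start; origin at the centre of its underside. Three to five of the five pieces are there; the rest are absent.
- piece4: A plain black rubber test piece: a rectangular block 36 (x) by 24 (y) by 18 mm (z), lying on the turntable at the start; origin at the centre of its underside. Three to five of the five pieces are there; the rest are absent.
- durometer: Bystander, leave alone: pale green hand gauge with a dial on a small stand, 125 mm high; origin under its centre.
- slab: Bystander, leave alone: black rubber slab 70 by 110 by 60 mm; origin under its centre.
- flask: Bystander, leave alone: closed jar 52 mm across and 110 mm high; origin under its centre.

How it is judged (in metres and radians):
On the way, in this order (a step that is already met when the one before it is completed fails the run):
1. the pot has been slid onto the square rest mark, within 20 mm, and is at rest (horizontal distance between pot and rest_mark below 0.02 m and linear speed of pot below 0.02 m/s), for 0.2 s.
2. the brush head is down in the empty pot, within 25 mm of its inner floor, beside the wall (tip 22 mm or more from the pot's axis), the pot still by the rest mark (70 mm) (z of brush_tip in the frame of pot below 0.03 m and horizontal distance between brush_tip and pot between 0.022 and 0.05 m and horizontal distance between pot and rest_mark below 0.07 m and horizontal distance between each of piece0, piece1, piece2, piece3, piece4 and pot above 0.06 m), for 0.05 s.
3. the brush head has come up along the wall, its tip 60 mm or more above the pot's underside (z of brush_tip in the frame of pot above 0.06 m and horizontal distance between brush_tip and pot between 0.022 and 0.05 m and horizontal distance between pot and rest_mark below 0.07 m), for 0.05 s.
4. the brush head is down by the floor a second time (all of step 2), for 0.05 s.
5. the brush head has come up a second time (all of step 3), for 0.05 s.
6. the brush head is down by the floor a third time (all of step 4), for 0.05 s.
7. the brush stands in its holder again, let go (horizontal distance between brush_tip and holder below 0.025 m and z of brush_tip in the frame of holder below 0.03 m and angle between brush's own z axis and vertical below 0.35 rad and contact force between brush and the fingers below 0.05 N and linear speed of brush below 0.03 m/s), for 0.2 s.
At the end, for the whole second after the job is handed in: Every test piece present lies inside the pot at rest, the pot stands level within 20 mm of the centre of the round heating mark, and the brush stands head down in its holder (horizontal distance between pot and heat_mark below 0.02 m and linear speed of pot below 0.02 m/s and angle between pot's own z axis and vertical below 0.05 rad and horizontal distance between brush_tip and holder below 0.025 m and z of brush_tip in the frame of holder below 0.03 m and angle between brush's own z axis and vertical below 0.35 rad and horizontal distance between each of piece0, piece1, piece2, piece3, piece4 and pot below 0.06 m and z of each of piece0, piece1, piece2, piece3, piece4 in the frame of pot below 0.07 m and linear speed of each of piece0, piece1, piece2, piece3, piece4 below 0.03 m/s); the robot touches nothing.
It fails at once if the pot is lifted more than 12 mm off the hotplate (z of pot in the frame of hob above 0.042 m).
It fails at once if the pot is tipped more than about 10 degrees (angle between pot's own z axis and vertical above 0.18 rad).
It fails at once if a bystander (durometer, slab or jar) is moved more than 30 mm (distance of any of durometer, slab, flask from where it was at the start of the episode above 0.03 m).
Of piece0, piece1, piece2, piece3, piece4 only 3 to 5 are there at a start; the rules pass over those that are not, and their reading is None.
At some moment in a run one of pot, piece0, piece1, piece2, piece3, piece4 may be knocked a few centimetres aside while the robot is not near it.
It also fails if it takes over 208 s, if anything falls off the work surface, if the arm or the gripper's body presses on something with over 40 N, if the wrist force passes 120 N, or if a joint passes its speed limit or range.

## Working session

There is one attempt and no reset: what is moved stays moved. The work goes in short steps, Python scripts to look and compute and a tool call to move; the robot and the scene stay as the last step left them, time stands still between calls to the robot, and variables do not carry over. Pictures are saved under pics/ and viewed, at most 14 in all, crops included, and the job is handed in when it is done.

Besides the shell and the picture viewer there is one more tool, called in YAML: its name, and indented under it one key for each argument. carry_out: Moves the arm, as the interface text tells. Its arguments: {"type":"object","properties":{"series":{"type":"array","items":{"type":"array","items":{"type":"number","minimum":-1,"maximum":1}}},"fingers":{"type":"number"}},"required":["series"]}

```bash
ls; mkdir -p pics
cat > h.py <<'E'
import numpy as np, cv2
from cell import env
def ray(cam,rc,z,cal=None):
    c=cal or env.calibration(cam); K=np.array(c["K"]);T=np.array(c["pose"])
    u=rc[1]*512; v=rc[0]*384
    d=T[:3,:3]@np.linalg.inv(K)@np.array([u,v,1]); o=T[:3,3]
    return o+d*(z-o[2])/d[2]
def proj(cam,p,cal=None):
    c=cal or env.calibration(cam); K=np.array(c["K"]);T=np.array(c["pose"])
    q=K@(T[:3,:3].T@(np.array(p)-T[:3,3])); return q[:2]/q[2]
def shot(cam,name,scale=1.5):
    im=env.read_camera(cam); cv2.imwrite(f"pics/{name}.png",cv2.resize(im[:,:,::-1],None,fx=scale,fy=scale)); return im
E
python3 - <<'E'
from h import *
a=shot("top","top0"); b=shot("side","side0")
for c in("top","side"):
    k=env.calibration(c);print(c,np.round(k["K"],1).tolist(),np.round(k["pose"],2).tolist())
Z={"hob":30,"heat_mark":30,"rest_mark":30,"pot":115,"pot_handle":100,"holder":80,"brush_grip":196,"brush":150,"turntable":28,"piece0":40,"piece3":46,"durometer":60,"slab":60,"flask":110}
for n,z in Z.items():
    for d in env.look_for("top",n)[:5]: print(n,round(d["conf"],2),np.round(d["position"],3),np.round(ray("top",d["position"],z)))
print(env.state()["t"])
E
```

```text
pics
top [[481.0, 0.0, 249.0], [0.0, 481.0, 189.7], [0.0, 0.0, 1.0]] [[-0.01, -1.0, 0.09, 452.07], [-1.0, 0.01, -0.0, -5.45], [0.0, -0.09, -1.0, 1469.58], [0.0, 0.0, 0.0, 1.0]]
side [[435.3, 0.0, 261.0], [0.0, 435.3, 192.4], [0.0, 0.0, 1.0]] [[-0.73, -0.41, 0.54, -91.1], [-0.68, 0.45, -0.58, 765.82], [-0.01, -0.79, -0.61, 939.68], [0.0, 0.0, 0.0, 1.0]]
hob 0.69 [0.504 0.477] [576.   3.  30.]
heat_mark 0.62 [0.523 0.51 ] [555. -48.  30.]
heat_mark 0.27 [0.494 0.562] [ 587. -128.   30.]
rest_mark 0.55 [0.55  0.411] [525. 105.  30.]
rest_mark 0.36 [0.62  0.708] [ 441. -349.   30.]
pot 0.82 [0.502 0.557] [ 570. -113.  115.]
pot_handle 0.71 [0.503 0.559] [ 571. -117.  100.]
pot_handle 0.15 [0.402 0.306] [686. 254. 100.]
holder 0.74 [0.618 0.688] [ 443. -307.   80.]
brush_grip 0.6 [0.611 0.702] [ 452. -301.  196.]
brush 0.79 [0.604 0.699] [ 459. -307.  150.]
turntable 0.18 [0.522 0.514] [555. -54.  28.]
piece0 0.68 [0.552 0.264] [523. 328.  40.]
piece0 0.65 [0.635 0.279] [429. 303.  40.]
piece0 0.56 [0.569 0.223] [504. 389.  40.]
piece0 0.51 [0.597 0.3  ] [472. 272.  40.]
piece0 0.43 [0.63  0.233] [435. 372.  40.]
piece3 0.68 [0.552 0.264] [522. 326.  46.]
piece3 0.65 [0.635 0.279] [429. 302.  46.]
piece3 0.56 [0.569 0.223] [504. 388.  46.]
piece3 0.51 [0.597 0.3  ] [472. 271.  46.]
piece3 0.43 [0.63  0.233] [435. 371.  46.]
durometer 0.58 [0.404 0.306] [690. 262.  60.]
durometer 0.45 [0.62  0.681] [ 442. -300.   60.]
slab 0.73 [0.4   0.662] [ 691. -279.   60.]
flask 0.64 [0.552 0.266] [519. 308. 110.]
flask 0.57 [0.313 0.505] [781. -40. 110.]
0.8
```

View pics/top0.png

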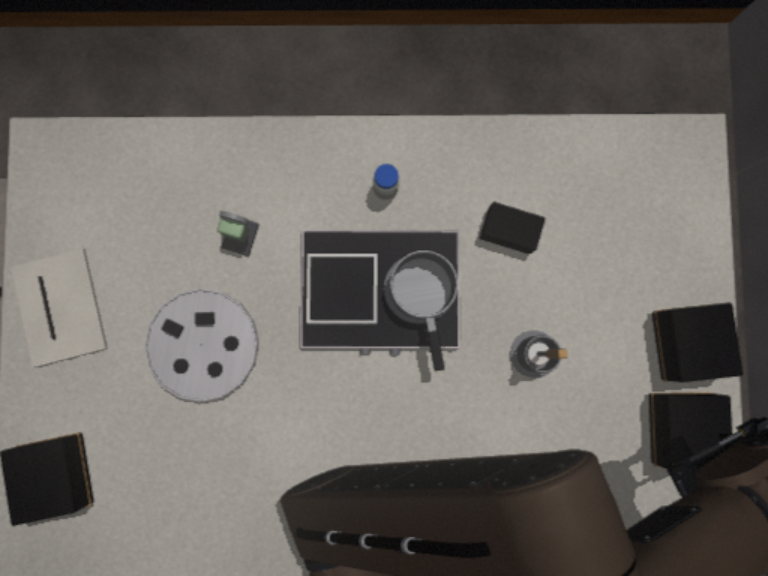

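View pics/side0.png

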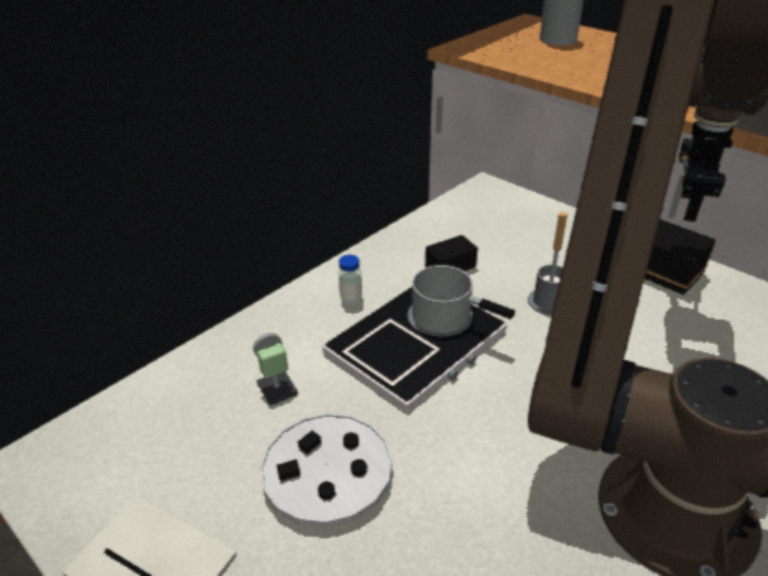

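Top view: pot rim is centred near (422,287), its handle runs to (438,368), the square mark is centred at (342,288), the holder and brush are at (537,355), and five pieces sit on the platter at (202,345). All five pieces are present: blocks at (173,328) and (205,319), buttons at (231,343), (215,369) and (181,366).

Run:
```python
from h import *
im=cv2.imread("pics/top0.png"); g=cv2.cvtColor(cv2.resize(im,(512,384),interpolation=cv2.INTER_AREA),cv2.COLOR_BGR2GRAY)
P=lambda u,v,z: np.round(ray("top",((v)/384,(u)/512),z),1)
# rest mark outline
m=(g>120).astype(np.uint8); 
roi=np.zeros_like(m); roi[165:222,201:256]=m[165:222,201:256]
ys,xs=np.nonzero(roi); r=cv2.minAreaRect(np.c_[xs,ys].astype(np.float32)); print("rest",r,P(*(np.array(r[0])+.5),30))
for c in cv2.boxPoints(r): print(P(*(c+.5),30))
# handle
m=((g<55)*1).astype(np.uint8); roi=np.zeros_like(m); roi[222:260,275:310]=((g<70))[222:260,275:310]
ys,xs=np.nonzero(roi); r=cv2.minAreaRect(np.c_[xs,ys].astype(np.float32)); print("handle part",r); 
for c in cv2.boxPoints(r): print(P(*(c+.5),105))
for u,v in[(422,286.5)]: print("pot rim",P(u/1.5,v/1.5,115))
for n,(u,v) in dict(b=(566,353),head=(538,354)).items(): print(n,P(u/1.5,v/1.5,230))
print("hob corners",[P(u/1.5,v/1.5,30) for u,v in[(303,231),(459,231),(459,348),(300,348)]])
s=env.state(); print(s["eef_pos"],s["tcp_rot"],s["opening"])
c=env.calibration("side"); S=lambda u,v,z: np.round(ray("side",(v/576,u/768),z),1)
print("side pot rim",S(442,285,115),"grip top",S(562,213,236),"rest",S(391,351,30), "platter",S(327,464,28))
print("platter",P(202/1.5,345.5/1.5,30))
```

```text
rest ((226.0, 190.0), (50.0, 50.0), 90.0) [586.1  56.4  30. ]
[662.4 131.7  30. ]
[661.4 -19.3  30. ]
[510.5 -18.1  30. ]
[511.6 131.4  30. ]
handle part ((289.5, 234.0), (24.0, 29.0), 90.0)
[487.2 -85.2 105. ]
[ 486.6 -167.4  105. ]
[ 419.1 -166.2  105. ]
[419.7 -84.4 105. ]
pot rim [ 575.7 -102.3  115. ]
b [ 449.2 -339.   230. ]
head [ 447.8 -291.   230. ]
hob corners [array([697.6, 130.3,  30. ]), array([ 695.4, -184.6,   30. ]), array([ 460.2, -180.2,   30. ]), array([462.5, 135.8,  30. ])]
[ 278.51469802 -559.55389854  214.67586202] [3.14143525e+00 2.82590066e-05 4.61802307e-01] 1.0015268911588957
side pot rim [573.8 -98.3 115. ] grip top [ 448.3 -330.3  236. ] rest [578.5  54.5  30. ] platter [469.9 332.   28. ]
platter [468.8 330.4  30. ]
```

carry_out:
  series:
    - [0,0,0.9,0]
    - [0,0,0.9,0]
    - [0.35,0.868,0,-0.244]
    - [0.35,0.868,0,-0.244]
    - [0.35,0.868,0,-0.244]
  fingers: -1

```text
t: 1.3
eef_pos: [331.2, -427.9, 304.8]
tcp_rot: [3.141, -0.0, 0.383]
ft_force: [0.2, 0.2, 0.3]
opening: 0.998
grip_force: 0.0
```

carry_out:
  series:
    - [0.35,0.868,0,-0.244]
    - [0.35,0.868,0,-0.244]
    - [0.35,0.868,0,-0.244]
    - [0.35,0.868,0,-0.244]
    - [0.35,0.868,0,-0.244]

```text
t: 1.8
eef_pos: [418.8, -210.6, 304.9]
tcp_rot: [3.141, -0.0, 0.256]
ft_force: [0.5, -0.7, 0.3]
opening: 0.998
grip_force: 0.0
```

carry_out:
  series:
    - [0.35,0.868,-0.5,-0.244]
    - [0.35,0.868,-0.5,-0.244]
    - [0,0,0,0]
    - [0,0,0,0]
    - [0,0,0,0]

```text
t: 2.3
eef_pos: [451.6, -131.4, 258.1]
tcp_rot: [3.141, -0.001, 0.206]
ft_force: [-0.9, 0.2, 0.4]
opening: 1.001
grip_force: 0.0
```

Run:
```python
from h import *
c=env.calibration("wrist"); im=shot("wrist","w1")
print(np.round(c["K"],1).tolist(),np.round(c["pose"],2).tolist())
Z={"hob":30,"heat_mark":30,"rest_mark":30,"pot":115,"pot_handle":100}
for n,z in Z.items():
    for d in env.look_for("wrist",n)[:3]: print(n,round(d["conf"],2),np.round(d["position"],3),np.round(ray("wrist",d["position"],z,c)))
s=env.state();print(s["t"],s["eef_pos"],s["tcp_rot"])
```

```text
[[345.5, 0.0, 253.5], [0.0, 345.5, 195.0], [0.0, 0.0, 1.0]] [[0.2, -0.94, -0.27, 529.88], [-0.98, -0.2, -0.06, -113.64], [0.0, 0.28, -0.96, 427.65], [0.0, 0.0, 0.0, 1.0]]
hob 0.95 [0.223 0.264] [512.  15.  30.]
heat_mark 0.62 [0.256 0.431] [518. -79.  30.]
rest_mark 0.68 [0.187 0.208] [520.  47.  30.]
pot 0.85 [0.133 0.49 ] [ 563. -104.  115.]
pot_handle 0.58 [0.13  0.486] [ 565. -102.  100.]
pot_handle 0.17 [0.581 0.885] [ 448. -337.  100.]
2.6 [ 451.36725882 -131.2725378   257.8150861 ] [ 3.14115072e+00 -4.51611921e-04  2.04997811e-01]
```

View pics/w1.png

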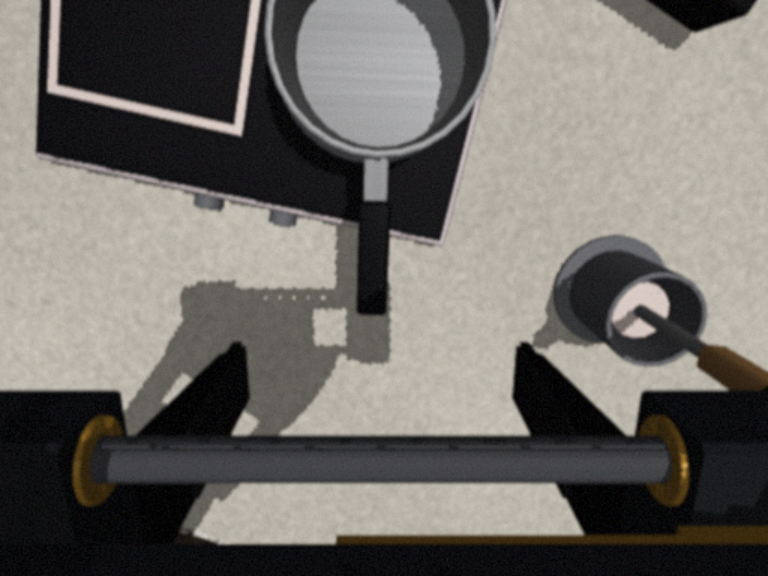

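Wrist view: black handle bar runs from (374,203) to (371,312), almost aligned with the tool. The holder rim is centred near (656,318) and the brush head shows white at (641,308).

Run:
```python
from h import *
c=env.calibration("wrist")
P=lambda u,v,z: np.round(ray("wrist",(v/576,u/768),z,c),1)
a,b=P(375,203,107),P(371.5,306,107); print("handle",a,b,(a+b)/2,np.arctan2((a-b)[1],(a-b)[0]))
print("pot outer rim L/R at row20",P(266,20,115),P(497,20,115),"near rim",P(377,158,115))
print("rest corners",P(50,91,30),P(240,133,30),P(60,89,30),"hob corner",P(441,243,30),P(38,154,30))
print("holder rim",P(655,318,80),P(605,318,80),P(707,318,80),P(655,271,80),P(655,365,80))
print("head top",P(641,310,61),"grip top corner?")
```

```text
handle [ 493.3 -117.9  107. ] [ 427.9 -128.9  107. ] [ 460.6 -123.4  107. ] 0.16663603377941144
pot outer rim L/R at row20 [579.  -39.9 115. ] [ 604.5 -163.   115. ] near rim [ 520.  -113.7  115. ]
rest corners [515.4 125.3  30. ] [514.4 -11.9  30. ] [518.2 118.3  30. ] hob corner [ 464.8 -175.3   30. ] [469.2 132.8  30. ]
holder rim [ 451.3 -328.6   80. ] [ 444.1 -293.9   80. ] [ 458.8 -364.7   80. ] [ 483.9 -316.7   80. ] [ 417.  -341.2   80. ]
head top [ 450.9 -328.    61. ] grip top corner?
```

carry_out:
  series:
    - [0.12,0.13,-0.88,-0.24]
    - [0,0,-0.88,0]
    - [0,0,-0.88,0]
    - [0,0,-0.88,0]
    - [0,0,0,0]

```text
t: 3.1
eef_pos: [455.3, -123.5, 77.7]
tcp_rot: [-3.137, 0.007, 0.18]
ft_force: [0.6, 0.8, 0.5]
opening: 0.997
grip_force: 0.0
```

carry_out:
  series:
    - [0,0,0,0]
    - [0,0,0,0]
    - [0,0,0,0]
    - [0,0,0,0]
    - [0,0,0,0]
  fingers: 1

```text
t: 3.6
eef_pos: [457.8, -124.2, 82.5]
tcp_rot: [3.141, -0.001, 0.181]
ft_force: [0.0, -0.6, 0.6]
opening: 0.639
grip_force: 0.0
```

carry_out:
  series:
    - [0,0,0,0]
    - [0,0,0,0]
    - [0,0,0,0]
    - [0,0,0,0]
    - [0,0,0,0]

```text
t: 4.1
eef_pos: [457.5, -124.1, 81.5]
tcp_rot: [3.142, 0.0, 0.181]
ft_force: [-0.3, -0.5, -0.1]
opening: 0.218
grip_force: 0.7
```

carry_out:
  series:
    - [0,0,0,0]
    - [0,0,0,0]
    - [0,0.1,0,0]
    - [0,0.2,0,0]
    - [0,0.32,0,0]

```text
t: 4.6
eef_pos: [457.6, -92.9, 81.5]
tcp_rot: [3.141, -0.0, 0.18]
ft_force: [-0.5, -2.9, -2.3]
opening: 0.21
grip_force: 30.1
```

carry_out:
  series:
    - [0,0.32,0,0]
    - [0.02,0.32,0,0]
    - [0,0.32,0,0]
    - [0,0.32,0,0]
    - [0,0.32,0,0]

```text
t: 5.1
eef_pos: [458.3, -12.0, 81.5]
tcp_rot: [3.142, 0.0, 0.181]
ft_force: [-0.7, -2.8, -2.0]
opening: 0.209
grip_force: 30.1
```

carry_out:
  series:
    - [0,0.32,0,0]
    - [0,0.32,0,0]
    - [0,0.2,0,0]
    - [0,0.02,0,0]
    - [0,0,0,0]

```text
t: 5.6
eef_pos: [458.3, 30.2, 81.5]
tcp_rot: [-3.142, 0.0, 0.182]
ft_force: [0.2, 0.9, -1.6]
opening: 0.21
grip_force: 29.9
```

carry_out:
  series:
    - [0,0,0,0]
    - [0,0,0,0]
    - [0,0,0,0]
    - [0,0,0,0]
    - [0,0,0,0]
  fingers: -1

```text
t: 6.1
eef_pos: [458.5, 29.8, 81.6]
tcp_rot: [3.141, -0.0, 0.181]
ft_force: [0.6, 0.1, -0.4]
opening: 0.572
grip_force: 0.0
```

Run:
```python
from h import *
shot("top","top1")
```

```text
(no output)
```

View pics/top1.png

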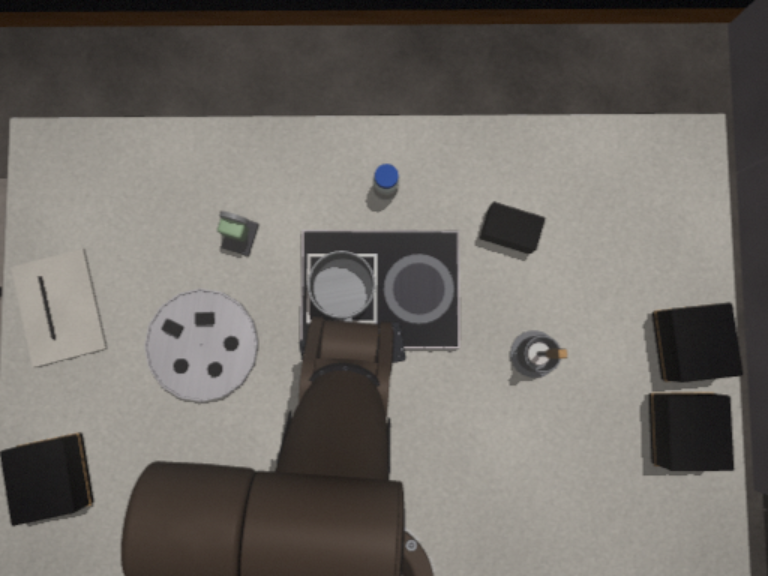

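carry_out:
  series:
    - [0,0,0.5,0]
    - [0,0,1,0]
    - [0,0,1,0]
    - [0,0,1,0]
    - [0,0,1,0]

```text
t: 6.65
eef_pos: [457.9, 30.0, 308.9]
tcp_rot: [3.141, -0.0, 0.181]
ft_force: [0.9, -0.5, 0.5]
opening: 0.989
grip_force: 0.0
```

carry_out:
  series:
    - [0,-0.4,0.5,-0.2]
    - [-0.17,-0.9,0,-0.215]
    - [-0.17,-0.9,0,-0.215]
    - [-0.17,-0.9,0,-0.215]
    - [-0.17,-0.9,0,-0.215]

```text
t: 7.15
eef_pos: [423.7, -171.6, 331.7]
tcp_rot: [3.141, -0.0, 0.07]
ft_force: [1.2, 0.9, -0.8]
opening: 0.998
grip_force: 0.0
```

carry_out:
  series:
    - [-0.17,-0.9,0,-0.215]
    - [-0.17,-0.9,0,-0.215]
    - [-0.17,-0.9,0,-0.215]
    - [-0.17,-0.5,0,0]
    - [0,0,0,0]

```text
t: 7.65
eef_pos: [389.4, -332.6, 330.9]
tcp_rot: [-3.141, 0.001, -0.001]
ft_force: [-0.5, 0.7, 0.5]
opening: 0.998
grip_force: 0.0
```

carry_out:
  series:
    - [0,0,0,0]
    - [0,0,0,0]
    - [0,0,0,0]
    - [0,0,0,0]
    - [0,0,0,0]

```text
t: 8.15
eef_pos: [390.7, -329.5, 331.7]
tcp_rot: [3.141, -0.0, 0.004]
ft_force: [0.3, 0.6, 0.0]
opening: 1.002
grip_force: 0.0
```

Run:
```python
from h import *
c=env.calibration("wrist"); im=shot("wrist","w2")
for n,z in {"brush_grip":236,"brush":150,"holder":80}.items():
    for d in env.look_for("wrist",n)[:2]: print(n,round(d["conf"],2),np.round(d["position"],3),np.round(ray("wrist",d["position"],z,c)))
s=env.state();print(s["t"],s["eef_pos"],s["tcp_rot"])
print("proj grip top, tip",proj("wrist",[450,-329,236],c)*1.5,proj("wrist",[450,-329,61],c)*1.5)
```

```text
brush_grip 0.87 [0.295 0.504] [ 457. -331.  236.]
brush 0.82 [0.288 0.493] [ 455. -327.  150.]
holder 0.91 [0.253 0.521] [ 467. -343.   80.]
8.35 [ 390.54704524 -329.90851918  331.59061943] [ 3.14143492e+00 -4.26982091e-05  2.85834199e-03]
proj grip top, tip [382.63742897 183.96603437] [381.70490326 167.03202407]
```

View pics/w2.png

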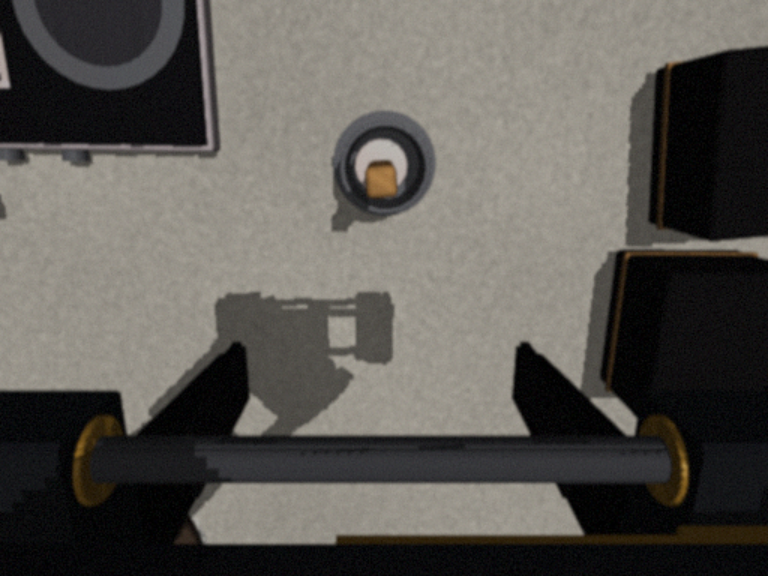

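Brush's grip top shows at (381,183), about axis-aligned; the holder rim around it is centred near (385,163).

Run:
```python
from h import *
im=cv2.imread("pics/w2.png").astype(int); c=env.calibration("wrist")
m=((im[:,:,2]-im[:,:,0]>50)).astype(np.uint8); m[:140]=0; m[210:]=0; m[:,:340]=0; m[:,430:]=0
ys,xs=np.nonzero(m); r=cv2.minAreaRect(np.c_[xs,ys].astype(np.float32)); print(r)
P=lambda u,v,z: np.round(ray("wrist",(v/576,u/768),z,c),1)
b=cv2.boxPoints(r); print(b)
lo=b[np.argsort(b[:,1])][2:]
print([P(*q,236) for q in b], P(*lo.mean(0),236))
for v in (165,175,185,193): 
    q=xs[ys==v]; print(v,q.min(),q.max())
print("holder rim",P(345,163,80),P(426,163,80),P(385,115,80),P(385,213,80),"foot..")
```

```text
((381.1336669921875, 180.3366241455078), (30.74664878845215, 29.055086135864258), 84.2894058227539)
[[365.14853 166.48514]
 [394.05942 163.59406]
 [397.1188  194.18811]
 [368.20792 197.0792 ]]
[array([ 458.3, -320.7,  236. ]), array([ 459.7, -335.1,  236. ]), array([ 444.8, -336.8,  236. ]), array([ 443.3, -322.2,  236. ])] [ 444.  -329.5  236. ]
165 380 390
175 366 395
185 367 395
193 368 394
holder rim [ 453.7 -300.4   80. ] [ 453.8 -364.3   80. ] [ 489.6 -331.8   80. ] [ 414.4 -332.1   80. ] foot..
```

carry_out:
  series:
    - [0.6,0.02,0,0.44]
    - [0.6,0,0,0.44]
    - [0,0,-0.4,0]
    - [0,0,-0.9,0]
    - [0,0,-0.9,0]

```text
t: 8.85
eef_pos: [450.8, -329.0, 220.6]
tcp_rot: [3.14, -0.001, 0.095]
ft_force: [0.4, -0.2, -1.0]
opening: 1.009
grip_force: 0.0
```

carry_out:
  series:
    - [0,0,-0.9,0]
    - [0,0,0,0]
    - [0,0,0,0]
    - [0,0,0,0]
    - [0,0,0,0]
  fingers: 1

```text
t: 9.35
eef_pos: [451.2, -329.7, 178.7]
tcp_rot: [3.139, -0.002, 0.095]
ft_force: [0.7, 0.2, 0.3]
opening: 0.642
grip_force: 0.0
```

carry_out:
  series:
    - [0,0,0,0]
    - [0,0,0,0]
    - [0,0,0,0]
    - [0,0,0,0]
    - [0,0,0,0]

```text
t: 9.85
eef_pos: [450.5, -329.1, 176.6]
tcp_rot: [3.142, 0.0, 0.095]
ft_force: [0.5, 0.2, 0.2]
opening: 0.217
grip_force: 0.0
```

carry_out:
  series:
    - [0,0,0,0]
    - [0,0,0,0]
    - [0,0,0,0]
    - [0,0,0,0]
    - [0,0,0,0]

```text
t: 10.35
eef_pos: [450.5, -329.0, 176.5]
tcp_rot: [-3.142, 0.0, 0.095]
ft_force: [-0.3, 0.3, -1.2]
opening: 0.169
grip_force: 30.0
```

carry_out:
  series:
    - [0,0,0.6,0]
    - [0,0,0.8,0]
    - [0,0,0.8,0]
    - [0,0,0.8,0]
    - [0.33,0.88,0,0]

```text
t: 10.85
eef_pos: [467.4, -288.5, 331.3]
tcp_rot: [3.135, -0.005, 0.09]
ft_force: [1.2, 0.0, -1.9]
opening: 0.167
grip_force: 30.0
```

carry_out:
  series:
    - [0.33,0.88,0,0]
    - [0.33,0.88,0,0]
    - [0.33,0.88,0,0]
    - [0.33,0.88,0,0]
    - [0.33,0.88,0,0]

```text
t: 11.35
eef_pos: [549.7, -63.1, 326.5]
tcp_rot: [3.141, 0.0, 0.095]
ft_force: [1.0, -0.7, -0.5]
opening: 0.167
grip_force: 30.0
```

carry_out:
  series:
    - [0.33,0.88,0,0]
    - [0.33,0.86,0,0]
    - [0,0,0,0]
    - [0,0,0,0]
    - [0,0,0,0]

```text
t: 11.85
eef_pos: [582.2, 21.2, 326.4]
tcp_rot: [3.141, 0.0, 0.094]
ft_force: [0.7, -0.3, -1.1]
opening: 0.17
grip_force: 30.0
```

Run:
```python
from h import *
c=env.calibration("wrist"); im=shot("wrist","w3"); shot("side","side3")
s=env.state();print(s["t"],s["eef_pos"],s["tcp_rot"],s["ft_force"],s["opening"])
```

```text
11.95 [582.20222054  20.79862101 326.61365567] [3.14137057e+00 1.26023660e-04 9.31914918e-02] [-0.68662284 -0.39303148 -0.90590027] 0.16692107043040452
```

View pics/w3.png

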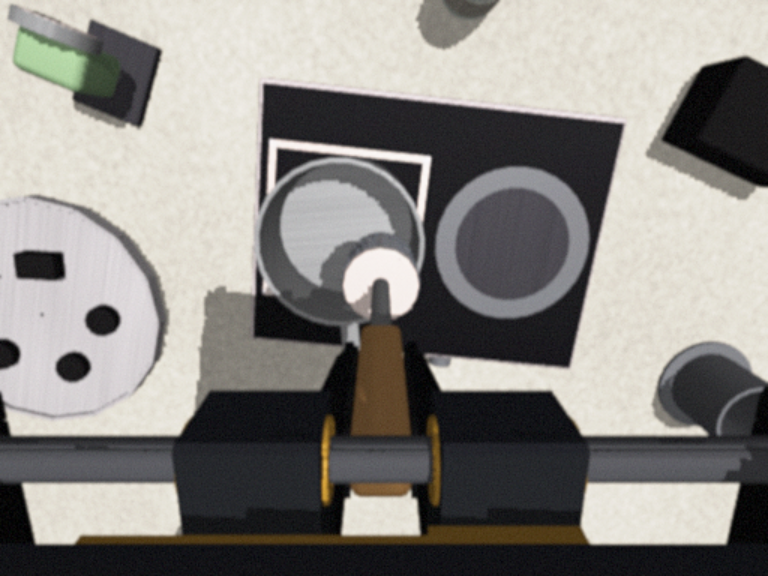

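Brush is held upright over the pot; pot rim centred near (341,242), heating disc (513,242), square mark's far corners (270,140) and (430,156).

Run:
```python
from h import *
c=env.calibration("wrist")
P=lambda u,v,z: np.round(ray("wrist",(v/576,u/768),z,c),1)
print("rim",P(340.5,241.5,115),P(257,241,115),P(424,241,115),P(340,158,115),P(340,325,115))
print("heat",P(512.5,242,30),"rest far corners",P(270,140,30),P(430,156,30),"hob",P(263,81,30),P(624,123,30),P(569,366,30))
print("brush head bottom?",proj("wrist",[582.2,20.8,156+55],c)*1.5)
print("platter dot",P(42,314,28))
```

```text
rim [587.5  52.5 115. ] [582.1 114.4 115. ] [593.6  -9.4 115. ] [647.6  57.1 115. ] [521.6  48.2 115. ]
heat [584.9 -98.5  30. ] rest far corners [653.8 124.5  30. ] [653.2 -14.6  30. ] hob [700.7 131.8  30. ] [ 695.7 -176.5   30. ] [ 468.5 -173.6   30. ]
brush head bottom? [382.8087755  287.05665875]
platter dot [474.4 336.   28. ]
```

carry_out:
  series:
    - [0,0.06,-0.2,0]
    - [0,0,-0.7,0]
    - [0,0,-0.7,0]
    - [0,0,-0.5,0]
    - [0,0,-0.18,0]

```text
t: 12.45
eef_pos: [581.2, 24.5, 209.7]
tcp_rot: [-3.141, 0.004, 0.094]
ft_force: [0.0, 0.5, -0.5]
opening: 0.166
grip_force: 30.0
```

carry_out:
  series:
    - [0,0,0,0]
    - [0,0,0,0]
    - [0,0,0,0]
    - [0,0,0,0]
    - [0,0,0,0]

```text
t: 12.95
eef_pos: [582.7, 25.0, 213.2]
tcp_rot: [3.141, -0.001, 0.095]
ft_force: [0.6, -0.5, -1.4]
opening: 0.166
grip_force: 30.0
```

carry_out:
  series:
    - [0,0,0.4,0]
    - [0,0,0.56,0]
    - [0,0,0.2,0]
    - [0,0,0,0]
    - [0,0,0,0]

```text
t: 13.45
eef_pos: [582.1, 25.0, 269.7]
tcp_rot: [-3.142, 0.001, 0.095]
ft_force: [0.2, 0.1, -3.1]
opening: 0.167
grip_force: 30.0
```

carry_out:
  series:
    - [0,0,-0.4,0]
    - [0,0,-0.56,0]
    - [0,0,-0.2,0]
    - [0,0,0,0]
    - [0,0,0,0]

```text
t: 13.95
eef_pos: [582.8, 24.9, 212.8]
tcp_rot: [3.142, -0.0, 0.095]
ft_force: [0.8, 0.6, -0.1]
opening: 0.168
grip_force: 30.0
```

carry_out:
  series:
    - [0,0,0.4,0]
    - [0,0,0.56,0]
    - [0,0,0.2,0]
    - [0,0,0,0]
    - [0,0,0,0]

```text
t: 14.45
eef_pos: [582.2, 25.0, 270.0]
tcp_rot: [3.142, 0.0, 0.095]
ft_force: [-0.2, -0.2, -2.0]
opening: 0.166
grip_force: 30.0
```

carry_out:
  series:
    - [0,0,-0.4,0]
    - [0,0,-0.56,0]
    - [0,0,-0.2,0]
    - [0,0,0,0]
    - [0,0,0,0]

```text
t: 14.95
eef_pos: [582.8, 24.9, 212.9]
tcp_rot: [3.141, -0.0, 0.095]
ft_force: [-0.9, 0.7, -1.4]
opening: 0.167
grip_force: 30.0
```

Run:
```python
from h import *
a=env.read_camera("side"); b=env.read_camera("top")
cv2.imwrite("pics/s4.png",cv2.resize(np.hstack([a[120:260,200:380],b[130:270,170:350]])[:,:,::-1],None,fx=2.2,fy=2.2))
```

```text
(no output)
```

View pics/s4.png

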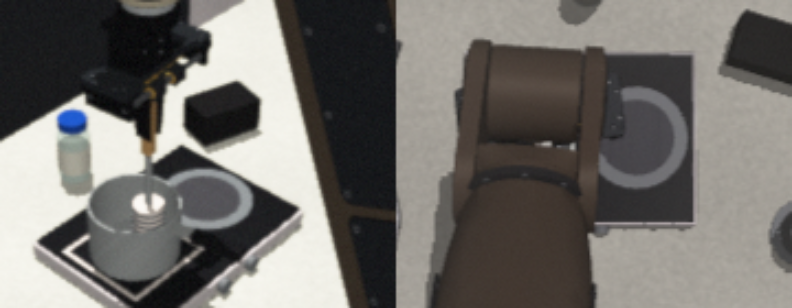

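carry_out:
  series:
    - [0,0,0.4,0]
    - [0,0,0.56,0]
    - [0,-0.06,0.2,0]
    - [0,0,0,0]
    - [0,0,-0.2,0]

```text
t: 15.55
eef_pos: [582.6, 21.8, 260.7]
tcp_rot: [3.141, -0.002, 0.094]
ft_force: [0.5, 0.1, -1.2]
opening: 0.168
grip_force: 30.0
```

carry_out:
  series:
    - [0,0,-0.6,0]
    - [0,0,-0.36,0]
    - [0,0,0,0]
    - [0,0,0,0]
    - [0,0,0.3,0]

```text
t: 16.05
eef_pos: [582.0, 22.0, 226.6]
tcp_rot: [-3.141, 0.003, 0.095]
ft_force: [-0.6, -0.7, -0.9]
opening: 0.166
grip_force: 30.0
```

carry_out:
  series:
    - [0,0,0.6,0]
    - [0,0,0.26,0]
    - [0,0,0,0]
    - [0,0,0,0]
    - [0,0,-0.3,0]

```text
t: 16.55
eef_pos: [582.7, 21.9, 255.7]
tcp_rot: [3.141, -0.002, 0.095]
ft_force: [0.1, 0.2, -0.6]
opening: 0.166
grip_force: 30.0
```

carry_out:
  series:
    - [0,0,-0.6,0]
    - [0,0,-0.26,0]
    - [0,0,0,0]
    - [0,0,0,0]
    - [0,0,0.3,0]

```text
t: 17.05
eef_pos: [582.2, 21.9, 227.2]
tcp_rot: [-3.141, 0.002, 0.095]
ft_force: [-0.1, 0.3, -0.8]
opening: 0.169
grip_force: 30.0
```

carry_out:
  series:
    - [0,0,0.6,0]
    - [0,0,0.26,0]
    - [0,0,0,0]
    - [0,0,0,0]
    - [0,0,-0.3,0]

```text
t: 17.55
eef_pos: [582.8, 22.0, 255.8]
tcp_rot: [3.141, -0.002, 0.095]
ft_force: [0.6, 0.3, -1.7]
opening: 0.166
grip_force: 30.0
```

carry_out:
  series:
    - [0,0,-0.6,0]
    - [0,0,-0.26,0]
    - [0,0,0,0]
    - [0,0,0,0]
    - [0,0,0,0]

```text
t: 18.05
eef_pos: [583.0, 21.9, 213.5]
tcp_rot: [3.141, -0.001, 0.095]
ft_force: [0.6, -0.0, -0.6]
opening: 0.167
grip_force: 30.0
```

carry_out:
  series:
    - [0,0.06,0.3,0]
    - [0,0,0.6,0]
    - [0,0,0.8,0]
    - [0,0,0.6,0]
    - [-0.33,-0.88,0,0]

```text
t: 18.55
eef_pos: [568.1, -16.7, 332.6]
tcp_rot: [3.14, -0.009, 0.099]
ft_force: [0.7, -1.0, -1.5]
opening: 0.166
grip_force: 30.0
```

carry_out:
  series:
    - [-0.33,-0.88,0,0]
    - [-0.33,-0.88,0,0]
    - [-0.33,-0.88,0,0]
    - [-0.33,-0.88,0,0]
    - [-0.33,-0.88,0,0]

```text
t: 19.05
eef_pos: [482.6, -240.7, 328.8]
tcp_rot: [3.14, -0.002, 0.095]
ft_force: [0.4, -1.0, -0.5]
opening: 0.169
grip_force: 30.0
```

carry_out:
  series:
    - [-0.33,-0.88,0,0]
    - [-0.31,-0.88,0,0]
    - [0,-0.06,0,0]
    - [0,0,0,0]
    - [0,0,0,0]

```text
t: 19.55
eef_pos: [451.7, -329.3, 328.1]
tcp_rot: [3.141, -0.001, 0.095]
ft_force: [1.5, 0.5, -0.5]
opening: 0.169
grip_force: 30.0
```

Run:
```python
from h import *
c=env.calibration("wrist"); im=shot("wrist","w5",1.2)
s=env.state();print(s["t"],s["eef_pos"],s["tcp_rot"],s["opening"])
print("where the head top rim would show",proj("wrist",[*s["eef_pos"][:2],s["eef_pos"][2]-170.5+55],c)*1.2)
```

```text
19.6 [ 451.9034909  -329.00322531  328.04231597] [ 3.14116938e+00 -5.44498444e-04  9.59342548e-02] 0.1700127571399478
where the head top rim would show [305.85485083 229.48913373]
```

View pics/w5.png

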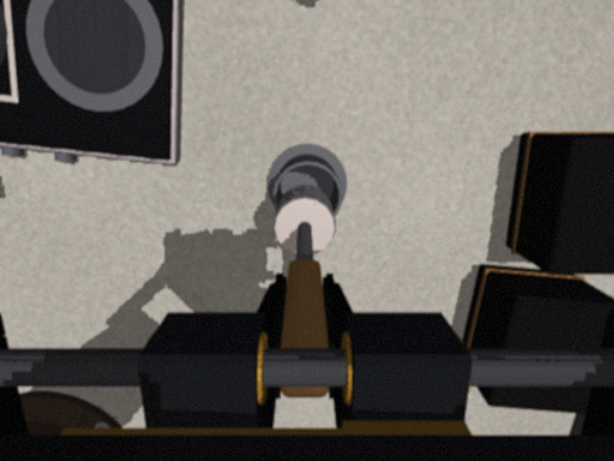

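Brush hangs at (304,227) above the holder (about (307,190)), in line with its place; lowering straight down.

carry_out:
  series:
    - [0,-0.02,-0.3,0]
    - [0,0,-0.7,0]
    - [0,0,-0.7,0]
    - [0,0,-0.7,0]
    - [0,0,-0.4,0]

```text
t: 20.1
eef_pos: [451.6, -329.1, 185.5]
tcp_rot: [-3.14, 0.001, 0.097]
ft_force: [0.8, -0.7, -0.7]
opening: 0.17
grip_force: 30.0
```

carry_out:
  series:
    - [0,0,-0.1,0]
    - [0,0,-0.09,0]
    - [0,0,0,0]
    - [0,0,0,0]
    - [0,0,0,0]

```text
t: 20.6
eef_pos: [451.8, -331.2, 179.0]
tcp_rot: [3.14, -0.001, 0.095]
ft_force: [-1.0, 0.5, -1.9]
opening: 0.169
grip_force: 30.0
```

carry_out:
  series:
    - [0,0,0,0]
    - [0,0,0,0]
    - [0,0,0,0]
    - [0,0,0,0]
    - [0,0,0,0]
  fingers: -1

```text
t: 21.1
eef_pos: [451.5, -331.1, 178.0]
tcp_rot: [3.141, 0.0, 0.095]
ft_force: [0.2, 0.8, -0.4]
opening: 0.536
grip_force: 0.0
```

carry_out:
  series:
    - [0,0,0,0]
    - [0,0,0,0]
    - [0,0,0,0]
    - [0,0,0,0]
    - [0,0,0,0]

```text
t: 21.6
eef_pos: [451.5, -331.1, 178.1]
tcp_rot: [3.141, -0.0, 0.095]
ft_force: [-0.7, -0.2, -0.2]
opening: 0.95
grip_force: 0.0
```

carry_out:
  series:
    - [0,0,0.3,0]
    - [0,0,0.8,0]
    - [0,0,0.8,0]
    - [0,0,0.8,0]
    - [-0.8,0,0.3,0]

```text
t: 22.1
eef_pos: [413.8, -331.7, 331.2]
tcp_rot: [3.138, -0.004, 0.097]
ft_force: [-0.9, -1.4, -1.0]
opening: 0.998
grip_force: 0.0
```

Run:
```python
from h import *
b=shot("top","top6"); c=env.calibration("wrist"); a=env.read_camera("wrist")
cv2.imwrite("pics/c6.png",np.vstack([b[110:280,80:400],cv2.resize(a,(320,240))])[:,:,::-1])
for n,z in {"brush_grip":230,"pot":115}.items():
    for d in env.look_for("top",n)[:1]: print(n,round(d["conf"],2),np.round(d["position"],3),np.round(ray("top",d["position"],z)))
print(env.state()["t"])
```

```text
brush_grip 0.74 [0.405 0.66 ] [ 657. -242.  230.]
pot 0.64 [0.563 0.264] [508. 310. 115.]
22.3
```

View pics/c6.png

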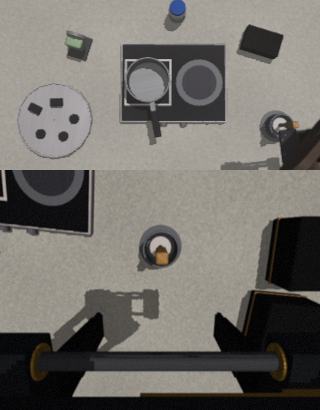

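Brush stands upright in its holder again and the pot is still on the square mark. Moving over the turntable.

carry_out:
  series:
    - [0.2,0.885,0,-0.18]
    - [0.2,0.885,0,-0.18]
    - [0.2,0.885,0,-0.18]
    - [0.2,0.885,0,-0.18]
    - [0.2,0.885,0,-0.18]

```text
t: 22.8
eef_pos: [462.0, -107.7, 327.2]
tcp_rot: [-3.141, 0.001, -0.0]
ft_force: [0.4, -0.5, 0.2]
opening: 1.0
grip_force: 0.0
```

carry_out:
  series:
    - [0,0.885,0,0]
    - [0,0.885,0,0]
    - [0,0.885,0,0]
    - [0,0.885,0,0]
    - [0,0.885,0,0]

```text
t: 23.3
eef_pos: [461.5, 113.8, 327.2]
tcp_rot: [3.141, 0.001, 0.001]
ft_force: [1.4, -0.2, 0.7]
opening: 1.002
grip_force: 0.0
```

carry_out:
  series:
    - [-0.2,0.885,-0.3,0]
    - [-0.2,0.885,-0.3,0]
    - [-0.2,0.885,-0.3,0]
    - [-0.2,0.885,-0.3,0]
    - [-0.2,0.885,-0.3,0]

```text
t: 23.8
eef_pos: [410.6, 335.1, 251.4]
tcp_rot: [3.141, 0.001, 0.001]
ft_force: [1.2, -0.6, 0.2]
opening: 1.0
grip_force: 0.0
```

carry_out:
  series:
    - [0,0,0,0]
    - [0,0,0,0]
    - [0,0,0,0]
    - [0,0,0,0]
    - [0,0,0,0]

```text
t: 24.3
eef_pos: [412.0, 332.0, 253.4]
tcp_rot: [-3.141, -0.001, -0.001]
ft_force: [-0.3, -0.9, -0.6]
opening: 0.999
grip_force: 0.0
```

```bash
cat > pieces.py <<'E'
from h import *
def find(name=None,dbg=False):
    c=env.calibration("wrist"); im=shot("wrist",name or "tmp",1.5)
    g=cv2.cvtColor(im,cv2.COLOR_RGB2GRAY)
    cx,cy=proj("wrist",[471,333,28],c)
    R=np.hypot(*(proj("wrist",[471,333-100,28],c)-[cx,cy]))
    m=(g<70).astype(np.uint8); k=np.zeros_like(m); cv2.circle(k,(int(cx),int(cy)),int(R),1,-1); m&=k
    n,l,st,ce=cv2.connectedComponentsWithStats(m)
    for i in range(1,n):
        if st[i,4]<60: continue
        ys,xs=np.nonzero(l==i)
        r=cv2.minAreaRect(np.c_[xs,ys].astype(np.float32))
        zt=44
        q=np.array([ray("wrist",((v+.5)/384,(u+.5)/512),zt,c)[:2] for u,v in cv2.boxPoints(r)])
        e=[q[1]-q[0],q[2]-q[1]]; e.sort(key=np.linalg.norm)
        L=[np.linalg.norm(x) for x in e]
        kind="block" if L[1]>L[0]*1.22 else "button"
        ang=np.degrees(np.arctan2(e[1][1],e[1][0])); ang=(ang+90)%180-90
        print(kind,"px",np.round(ce[i]*1.5),"area",st[i,4],"xy",np.round(ray("wrist",((ce[i][1]+.5)/384,(ce[i][0]+.5)/512),34 if kind=="button" else 37,c)[:2],1),"size",np.round(L,1),"long axis deg",round(ang,1))
    s=env.state();print(round(s["t"],2),np.round(s["eef_pos"],1),round(np.degrees(s["tcp_rot"][2]),1))
E
python3 -c "
from pieces import *; find('w7')"
```

```text
block px [387.  93.] area 952 xy [523.6 328.4] size [27.9 35.6] long axis deg 89.9
block px [297. 121.] area 871 xy [505.4 391.9] size [25.9 36.9] long axis deg 64.2
button px [458. 164.] area 568 xy [475.  275.9] size [26.4 28.2] long axis deg -45.1
button px [325. 224.] area 511 xy [431.3 374.2] size [26.2 27.6] long axis deg -1.2
button px [414. 234.] area 505 xy [423.9 307.1] size [27.1 27.6] long axis deg 45.6
24.35 [411.9 332.  253.4] -0.1
```

View pics/w7.png

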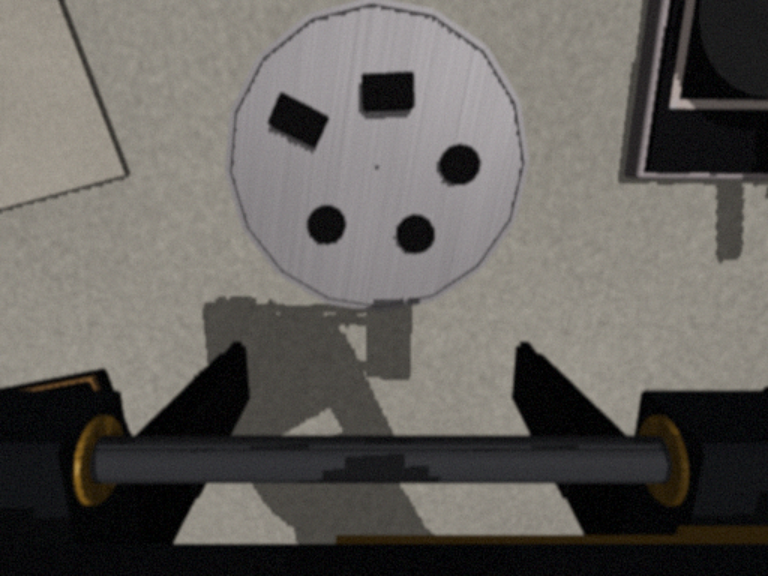

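Platter centre is at (376,166) px; the blocks are at (387,93) and (298,121), the buttons at (459,164), (326,224) and (415,234), which agrees with the segmented sizes. I'm taking the nearest button, (424,307) mm, first.

carry_out:
  series:
    - [0.24,-0.5,-0.6,0]
    - [0,0,-1,0]
    - [0,0,-1,0]
    - [0,0,-1,0]
    - [0,0,-0.5,0]
  fingers: 0

```text
t: 24.85
eef_pos: [422.6, 306.5, 45.0]
tcp_rot: [3.14, 0.003, -0.001]
ft_force: [1.2, 0.3, 0.3]
opening: 0.638
grip_force: 0.0
```

carry_out:
  series:
    - [0,0,-0.12,0]
    - [0,0,-0.1,0]
    - [0,0,-0.1,0]
    - [0,0,0,0]
    - [0,0,0,0]

```text
t: 25.35
eef_pos: [423.9, 308.0, 33.0]
tcp_rot: [-3.141, -0.001, 0.001]
ft_force: [-0.1, 0.3, -0.1]
opening: 0.504
grip_force: 0.0
```

carry_out:
  series:
    - [0,0,0,0]
    - [0,0,0,0]
    - [0,0,0,0]
    - [0,0,0,0]
    - [0,0,0,0]
  fingers: 1

```text
t: 25.85
eef_pos: [423.6, 307.8, 32.3]
tcp_rot: [-3.142, -0.0, 0.001]
ft_force: [-0.5, -1.1, 5.6]
opening: 0.294
grip_force: 30.0
```

carry_out:
  series:
    - [0,0,0,0]
    - [0,0,0,0]
    - [0,0,0,0]
    - [0,0,0,0]
    - [0,0,0,0]

```text
t: 26.35
eef_pos: [423.6, 307.8, 32.3]
tcp_rot: [-3.142, -0.0, 0.001]
ft_force: [-0.3, -0.5, 6.3]
opening: 0.294
grip_force: 30.0
```

carry_out:
  series:
    - [0,0,0.2,0]
    - [0,0,0.8,0]
    - [0,0,1,0]
    - [0,0,1,0]
    - [0,0,0.2,0]

```text
t: 26.85
eef_pos: [424.8, 308.6, 197.6]
tcp_rot: [-3.138, -0.007, 0.001]
ft_force: [0.7, -0.0, -1.1]
opening: 0.292
grip_force: 30.0
```

carry_out:
  series:
    - [0.426,-0.73,0,0]
    - [0.426,-0.73,0,0]
    - [0.426,-0.73,0,0]
    - [0.426,-0.73,0,0]
    - [0.426,-0.73,0,0]

```text
t: 27.35
eef_pos: [530.3, 123.6, 191.9]
tcp_rot: [3.141, 0.001, 0.001]
ft_force: [0.9, 0.9, -0.1]
opening: 0.298
grip_force: 30.0
```

carry_out:
  series:
    - [0.426,-0.73,0,0]
    - [0.426,-0.73,0,0]
    - [0,0,0,0]
    - [0,0,-0.6,0]
    - [0,0,-0.8,0]

```text
t: 27.85
eef_pos: [573.1, 52.2, 122.4]
tcp_rot: [3.142, -0.003, -0.0]
ft_force: [-0.1, -1.0, -0.5]
opening: 0.292
grip_force: 30.0
```

carry_out:
  series:
    - [0,0,-0.8,0]
    - [0,0,-0.3,0]
    - [0,0,0,0]
    - [0,0,0,0]
    - [0,0,0,0]

```text
t: 28.35
eef_pos: [573.1, 52.4, 68.3]
tcp_rot: [3.142, -0.002, 0.001]
ft_force: [-0.5, -0.2, 0.9]
opening: 0.296
grip_force: 30.0
```

carry_out:
  series:
    - [0,0,0,0]
    - [0,0,0,0]
    - [0,0,0,0]
    - [0,0,0,0]
    - [0,0,0,0]
  fingers: 0

```text
t: 28.85
eef_pos: [572.6, 52.2, 67.1]
tcp_rot: [3.142, -0.0, 0.0]
ft_force: [0.2, -0.5, 0.5]
opening: 0.498
grip_force: 0.0
```

carry_out:
  series:
    - [0,0,0.5,0]
    - [0,0,1,0]
    - [0,0,1,0]
    - [0,0,1,0]
    - [0,0,0.3,0]

```text
t: 29.35
eef_pos: [573.8, 52.2, 262.4]
tcp_rot: [3.141, -0.007, 0.001]
ft_force: [0.1, 0.4, -0.3]
opening: 0.498
grip_force: 0.0
```

carry_out:
  series:
    - [-0.45,0.8,0,0]
    - [-0.45,0.8,0,0]
    - [-0.45,0.8,0,0]
    - [-0.45,0.8,0,0]
    - [-0.45,0.8,0,0]

```text
t: 29.85
eef_pos: [458.9, 253.5, 257.2]
tcp_rot: [-3.142, -0.0, 0.0]
ft_force: [0.3, 0.6, -0.4]
opening: 0.498
grip_force: 0.0
```

carry_out:
  series:
    - [-0.45,0.8,0,0]
    - [-0.48,0.8,0,0]
    - [0,0,0,0]
    - [0,0,0,0]
    - [0,0,0,0]

```text
t: 30.35
eef_pos: [413.9, 331.6, 257.0]
tcp_rot: [3.141, 0.0, 0.0]
ft_force: [1.3, -0.7, -0.7]
opening: 0.497
grip_force: 0.0
```

```bash
python3 -c "
from pieces import *; find('w8')"
```

```text
block px [386.  96.] area 865 xy [524.1 328.3] size [25.3 35. ] long axis deg 90.0
block px [297. 123.] area 831 xy [505.6 391.7] size [25.2 35.9] long axis deg 64.3
button px [457. 167.] area 549 xy [474.8 275.9] size [26.7 27.8] long axis deg -45.0
button px [325. 226.] area 491 xy [431.4 374.2] size [26.2 27.8] long axis deg -46.1
30.4 [414.2 331.4 257. ] -0.0
```

carry_out:
  series:
    - [0.35,0.85,-0.6,0]
    - [0,0,-1,0]
    - [0,0,-1,0]
    - [0,0,-1,0]
    - [0,0,-0.58,0]

```text
t: 30.9
eef_pos: [429.3, 369.0, 47.3]
tcp_rot: [3.139, 0.003, -0.002]
ft_force: [0.1, 0.9, 0.0]
opening: 0.501
grip_force: 0.0
```

carry_out:
  series:
    - [0,0,-0.12,0]
    - [0,0,-0.1,0]
    - [0,0,-0.1,0]
    - [0,0,0,0]
    - [0,0,0,0]

```text
t: 31.4
eef_pos: [430.0, 371.2, 35.8]
tcp_rot: [-3.141, -0.001, 0.0]
ft_force: [-0.2, -0.3, -0.1]
opening: 0.499
grip_force: 0.0
```

carry_out:
  series:
    - [0,0,0,0]
    - [0,0,0,0]
    - [0,0,0,0]
    - [0,0,0,0]
    - [0,0,0,0]
  fingers: 1

```text
t: 31.9
eef_pos: [429.6, 371.0, 35.0]
tcp_rot: [-3.141, -0.0, 0.001]
ft_force: [-0.5, 0.1, 5.1]
opening: 0.289
grip_force: 30.0
```

carry_out:
  series:
    - [0,0,0.2,0]
    - [0,0,0.8,0]
    - [0,0,1,0]
    - [0,0,1,0]
    - [0,0,0.2,0]

```text
t: 32.4
eef_pos: [430.9, 371.9, 200.7]
tcp_rot: [-3.137, -0.007, 0.001]
ft_force: [0.1, 0.2, -0.3]
opening: 0.293
grip_force: 30.0
```

carry_out:
  series:
    - [0.414,-0.8,0,0]
    - [0.414,-0.8,0,0]
    - [0.414,-0.8,0,0]
    - [0.414,-0.8,0,0]
    - [0.414,-0.8,0,0]

```text
t: 32.9
eef_pos: [533.3, 169.2, 194.6]
tcp_rot: [3.141, 0.001, 0.001]
ft_force: [0.5, 1.0, 0.2]
opening: 0.287
grip_force: 30.0
```

carry_out:
  series:
    - [0.414,-0.8,0,0]
    - [0.414,-0.8,0,0]
    - [0.414,-0.82,0,0]
    - [0,0,0,0]
    - [0,0,-0.6,0]

```text
t: 33.4
eef_pos: [596.8, 48.7, 166.9]
tcp_rot: [3.141, -0.005, -0.002]
ft_force: [-0.1, -0.4, -0.5]
opening: 0.293
grip_force: 30.0
```

carry_out:
  series:
    - [0,0,-0.8,0]
    - [0,0,-0.7,0]
    - [0,0,-0.3,0]
    - [0,0,0,0]
    - [0,0,0,0]

```text
t: 33.9
eef_pos: [595.1, 50.3, 75.1]
tcp_rot: [3.142, 0.0, 0.001]
ft_force: [0.9, -0.4, -0.4]
opening: 0.293
grip_force: 30.0
```

carry_out:
  series:
    - [0,0,0,0]
    - [0,0,0,0]
    - [0,0,0,0]
    - [0,0,0,0]
    - [0,0,0,0]
  fingers: 0

```text
t: 34.4
eef_pos: [595.2, 49.9, 75.0]
tcp_rot: [3.142, -0.0, 0.0]
ft_force: [0.2, -0.5, 0.5]
opening: 0.503
grip_force: 0.0
```

carry_out:
  series:
    - [0,0,0.5,0]
    - [0,0,1,0]
    - [0,0,1,0]
    - [0,0,1,0]
    - [0,0,0.2,0]

```text
t: 34.9
eef_pos: [596.6, 49.9, 265.7]
tcp_rot: [3.141, -0.009, 0.001]
ft_force: [-0.0, 0.5, -1.1]
opening: 0.5
grip_force: 0.0
```

carry_out:
  series:
    - [-0.523,0.8,0,0]
    - [-0.523,0.8,0,0]
    - [-0.523,0.8,0,0]
    - [-0.523,0.8,0,0]
    - [-0.523,0.8,0,0]

```text
t: 35.4
eef_pos: [463.0, 251.2, 259.4]
tcp_rot: [3.141, 0.0, 0.0]
ft_force: [0.4, 0.8, 0.2]
opening: 0.498
grip_force: 0.0
```

carry_out:
  series:
    - [-0.523,0.8,0,0]
    - [-0.523,0.8,0,0]
    - [0,0,0,0]
    - [0,0,0,0]
    - [0,0,0,0]

```text
t: 35.9
eef_pos: [412.5, 329.3, 259.4]
tcp_rot: [3.141, 0.0, -0.0]
ft_force: [0.2, 0.6, 0.2]
opening: 0.499
grip_force: 0.0
```

```bash
python3 -c "
from pieces import *; find('w9')"
```

```text
block px [383.  94.] area 873 xy [524.  328.4] size [26.4 35.1] long axis deg 90.0
block px [295. 121.] area 825 xy [505.4 391.8] size [24.9 36.6] long axis deg 64.3
button px [454. 165.] area 539 xy [474.9 275.9] size [26.3 27.9] long axis deg 90.0
35.95 [412.7 329.1 259.5] -0.0
```

carry_out:
  series:
    - [0.62,-0.53,-0.4,0]
    - [0.62,-0.53,-0.6,0]
    - [0,0,-1,0]
    - [0,0,-1,0]
    - [0,0,-1,0]

```text
t: 36.45
eef_pos: [474.6, 275.5, 58.5]
tcp_rot: [-3.141, -0.001, -0.003]
ft_force: [1.3, 1.0, 0.0]
opening: 0.502
grip_force: 0.0
```

carry_out:
  series:
    - [0,0,-0.25,0]
    - [0,0,-0.2,0]
    - [0,0,-0.1,0]
    - [0,0,0,0]
    - [0,0,0,0]

```text
t: 36.95
eef_pos: [474.4, 277.6, 34.1]
tcp_rot: [-3.141, -0.002, 0.001]
ft_force: [-0.3, 1.0, 1.1]
opening: 0.502
grip_force: 0.0
```

carry_out:
  series:
    - [0,0,0,0]
    - [0,0,0,0]
    - [0,0,0,0]
    - [0,0,0,0]
    - [0,0,0,0]
  fingers: 1

```text
t: 37.45
eef_pos: [473.9, 277.4, 33.0]
tcp_rot: [-3.141, -0.001, 0.001]
ft_force: [0.4, 0.2, 6.2]
opening: 0.29
grip_force: 30.0
```

carry_out:
  series:
    - [0,0,0.2,0]
    - [0,0,0.8,0]
    - [0,0,1,0]
    - [0,0,1,0]
    - [0,0,0.2,0]

```text
t: 37.95
eef_pos: [475.2, 278.0, 198.4]
tcp_rot: [-3.138, -0.008, 0.001]
ft_force: [-0.6, 0.5, -0.0]
opening: 0.29
grip_force: 30.0
```

carry_out:
  series:
    - [0.367,-0.745,0,0]
    - [0.367,-0.745,0,0]
    - [0.367,-0.745,0,0]
    - [0.367,-0.745,0,0]
    - [0.367,-0.745,0,0]

```text
t: 38.45
eef_pos: [565.7, 89.4, 192.4]
tcp_rot: [3.142, 0.001, 0.001]
ft_force: [0.2, 0.0, -0.1]
opening: 0.294
grip_force: 30.0
```

carry_out:
  series:
    - [0.367,-0.745,0,0]
    - [0,0,0,0]
    - [0,0,0,0]
    - [0,0,-0.6,0]
    - [0,0,-0.6,0]

```text
t: 38.95
eef_pos: [583.4, 54.9, 132.5]
tcp_rot: [-3.142, -0.001, 0.002]
ft_force: [0.4, 0.0, -0.4]
opening: 0.292
grip_force: 30.0
```

carry_out:
  series:
    - [0,0,-0.7,0]
    - [0,0,-0.4,0]
    - [0,0,0,0]
    - [0,0,0,0]
    - [0,0,0,0]

```text
t: 39.45
eef_pos: [584.3, 54.3, 79.0]
tcp_rot: [3.141, -0.002, 0.001]
ft_force: [0.3, -0.1, 0.4]
opening: 0.292
grip_force: 30.0
```

carry_out:
  series:
    - [0,0,0,0]
    - [0,0,0,0]
    - [0,0,0,0]
    - [0,0,0,0]
    - [0,0,0,0]
  fingers: 0

```text
t: 39.95
eef_pos: [583.8, 53.7, 77.7]
tcp_rot: [3.142, -0.0, 0.0]
ft_force: [1.5, 0.5, -0.8]
opening: 0.498
grip_force: 0.0
```

carry_out:
  series:
    - [0,0,0.5,0]
    - [0,0,1,0]
    - [0,0,1,0]
    - [0,0,1,0]
    - [0,0,0.1,0]

```text
t: 40.45
eef_pos: [585.6, 53.8, 263.9]
tcp_rot: [3.141, -0.01, 0.001]
ft_force: [-0.2, 0.6, -0.3]
opening: 0.5
grip_force: 0.0
```

carry_out:
  series:
    - [-0.49,0.79,0,0]
    - [-0.49,0.79,0,0]
    - [-0.49,0.79,0,0]
    - [-0.49,0.79,0,0]
    - [-0.49,0.79,0,0]

```text
t: 40.95
eef_pos: [459.9, 252.5, 257.1]
tcp_rot: [3.141, 0.001, 0.0]
ft_force: [0.1, 0.2, -0.4]
opening: 0.502
grip_force: 0.0
```

carry_out:
  series:
    - [-0.49,0.79,0,0]
    - [-0.49,0.79,0,0]
    - [0,0,0,0]
    - [0,0,0,0]
    - [0,0,0,0]

```text
t: 41.45
eef_pos: [412.7, 329.6, 257.2]
tcp_rot: [3.141, 0.0, 0.0]
ft_force: [1.5, -0.3, -0.3]
opening: 0.497
grip_force: 0.0
```

```bash
python3 -c "
from pieces import *; find('w10')"
```

```text
block px [383.  94.] area 888 xy [523.9 328.7] size [26.3 34.9] long axis deg 90.0
block px [294. 121.] area 842 xy [505.4 391.8] size [25.2 36.3] long axis deg 64.3
41.5 [412.9 329.4 257.3] -0.0
```

carry_out:
  series:
    - [0.74,0,-0.3,0]
    - [0.74,-0.02,-0.4,0]
    - [0.74,0,-0.6,0]
    - [0,0,-1,0]
    - [0,0,-1,0]
  fingers: -0.15

```text
t: 42.0
eef_pos: [525.1, 327.5, 90.8]
tcp_rot: [-3.141, -0.001, -0.003]
ft_force: [0.9, -0.0, -1.3]
opening: 0.571
grip_force: 0.0
```

carry_out:
  series:
    - [0,0,-0.7,0]
    - [0,0,-0.3,0]
    - [0,0,-0.16,0]
    - [0,0,0,0]
    - [0,0,0,0]

```text
t: 42.5
eef_pos: [524.2, 329.5, 36.2]
tcp_rot: [-3.141, -0.002, 0.0]
ft_force: [-0.3, 0.5, 0.6]
opening: 0.574
grip_force: 0.0
```

carry_out:
  series:
    - [0,0,0,0]
    - [0,0,0,0]
    - [0,0,0,0]
    - [0,0,0,0]
    - [0,0,0,0]
  fingers: 1

```text
t: 43.0
eef_pos: [523.5, 329.5, 35.3]
tcp_rot: [-3.141, -0.001, 0.001]
ft_force: [-1.5, 0.2, 6.8]
opening: 0.374
grip_force: 30.0
```

carry_out:
  series:
    - [0,0,0.2,0]
    - [0,0,0.8,0]
    - [0,0,1,0]
    - [0,0,1,0]
    - [0,0,0.2,0]

```text
t: 43.5
eef_pos: [524.8, 330.2, 201.0]
tcp_rot: [-3.138, -0.008, 0.001]
ft_force: [0.2, -0.3, -1.0]
opening: 0.375
grip_force: 30.0
```

carry_out:
  series:
    - [0.13,-0.788,0,0]
    - [0.13,-0.788,0,0]
    - [0.13,-0.788,0,0]
    - [0.13,-0.788,0,0]
    - [0.13,-0.788,0,0]

```text
t: 44.0
eef_pos: [555.5, 130.7, 194.5]
tcp_rot: [3.141, 0.0, 0.001]
ft_force: [0.1, 0.3, -1.2]
opening: 0.381
grip_force: 30.0
```

carry_out:
  series:
    - [0.13,-0.788,0,0]
    - [0.13,-0.788,0,0]
    - [0,0,0,0]
    - [0,0,-0.6,0]
    - [0,0,-0.6,0]

```text
t: 44.5
eef_pos: [568.8, 53.6, 134.4]
tcp_rot: [-3.142, -0.002, -0.0]
ft_force: [-0.6, 0.1, -0.8]
opening: 0.379
grip_force: 30.0
```

carry_out:
  series:
    - [0,0,-0.6,0]
    - [0,0,-0.3,0]
    - [0,0,0,0]
    - [0,0,0,0]
    - [0,0,0,0]

```text
t: 45.0
eef_pos: [569.2, 53.7, 90.7]
tcp_rot: [3.141, -0.002, 0.001]
ft_force: [-0.9, -0.2, 0.2]
opening: 0.374
grip_force: 30.0
```

carry_out:
  series:
    - [0,0,0,0]
    - [0,0,0,0]
    - [0,0,0,0]
    - [0,0,0,0]
    - [0,0,0,0]
  fingers: -0.15

```text
t: 45.5
eef_pos: [568.8, 53.4, 89.7]
tcp_rot: [3.142, -0.0, 0.0]
ft_force: [-0.2, -0.2, 0.7]
opening: 0.573
grip_force: 0.0
```

carry_out:
  series:
    - [0,0,0.5,0]
    - [0,0,1,0]
    - [0,0,1,0]
    - [0,0,1,0]
    - [0,0,0,0]

```text
t: 46.0
eef_pos: [570.8, 53.5, 271.2]
tcp_rot: [3.141, -0.011, 0.001]
ft_force: [-0.1, -0.5, -0.5]
opening: 0.577
grip_force: 0.0
```

carry_out:
  series:
    - [-0.45,0.79,0,0]
    - [-0.45,0.79,0,0]
    - [-0.45,0.79,0,0]
    - [-0.45,0.79,0,0]
    - [-0.45,0.79,0,0]

```text
t: 46.5
eef_pos: [455.1, 252.2, 264.2]
tcp_rot: [3.141, 0.0, 0.0]
ft_force: [0.1, 0.7, 0.5]
opening: 0.574
grip_force: 0.0
```

carry_out:
  series:
    - [-0.45,0.79,0,0]
    - [-0.45,0.79,0,0]
    - [0,0,0,0]
    - [0,0,0,0]
    - [0,0,0,0]

```text
t: 47.0
eef_pos: [411.6, 329.3, 264.3]
tcp_rot: [3.141, 0.0, 0.0]
ft_force: [0.3, -0.5, -0.7]
opening: 0.577
grip_force: 0.0
```

```bash
python3 -c "
from pieces import *; find('w11')"
```

```text
block px [295. 121.] area 811 xy [505.2 391.9] size [25.2 36.1] long axis deg 64.3
47.05 [411.8 329.1 264.4] -0.0
```

carry_out:
  series:
    - [0.623,0.419,-0.2,0.893]
    - [0.623,0.419,-0.2,0.893]
    - [0.623,0.419,-0.2,0.893]
    - [0,0,-0.6,0.893]
    - [0,0,-0.6,0.893]
  fingers: 0

```text
t: 47.55
eef_pos: [506.4, 391.8, 173.2]
tcp_rot: [3.141, -0.0, 0.47]
ft_force: [-0.0, -0.2, -0.4]
opening: 0.501
grip_force: 0.0
```

carry_out:
  series:
    - [0,0,-0.3,0.893]
    - [0,0,-0.3,0.893]
    - [0,0,-0.3,0.893]
    - [0,0,-0.3,0.893]
    - [0,0,-0.3,0.893]

```text
t: 48.05
eef_pos: [505.7, 391.4, 98.8]
tcp_rot: [3.141, 0.0, 0.937]
ft_force: [0.2, 0.2, -0.1]
opening: 0.5
grip_force: 0.0
```

carry_out:
  series:
    - [0,0,0,0.893]
    - [0,0,0,0.893]
    - [0,0,0,0]
    - [0,0,0,0]
    - [0,0,0,0]

```text
t: 48.55
eef_pos: [505.1, 392.3, 99.7]
tcp_rot: [3.141, -0.0, 1.12]
ft_force: [-0.5, 0.1, 0.2]
opening: 0.498
grip_force: 0.0
```

```bash
python3 -c "
from pieces import *; find('w12')"
```

```text
block px [383. 319.] area 1904 xy [506.4 391.3] size [23.6 40.1] long axis deg 65.0
button px [365. 468.] area 16164 xy [461.6 320. ] size [135.5 146.6] long axis deg -25.9
48.6 [505.  392.5  99.7] 64.2
```

carry_out:
  series:
    - [0,0,-0.6,0]
    - [0,0,-0.4,0]
    - [0,0,-0.2,0]
    - [0,0,-0.1,0]
    - [0,0,0,0]

```text
t: 49.1
eef_pos: [504.8, 392.8, 34.5]
tcp_rot: [-3.142, 0.0, 1.122]
ft_force: [0.1, 0.1, 0.3]
opening: 0.501
grip_force: 0.0
```

carry_out:
  series:
    - [0,0,0,0]
    - [0,0,0,0]
    - [0,0,0,0]
    - [0,0,0,0]
    - [0,0,0,0]
  fingers: 1

```text
t: 49.6
eef_pos: [505.0, 392.9, 35.1]
tcp_rot: [3.141, -0.001, 1.123]
ft_force: [0.0, -0.6, 3.6]
opening: 0.249
grip_force: 30.0
```

carry_out:
  series:
    - [0,0,0,0]
    - [0,0,0.4,0]
    - [0,0,0.8,0]
    - [0,0,1,0]
    - [0,0,1,0]

```text
t: 50.1
eef_pos: [504.3, 392.5, 195.9]
tcp_rot: [-3.141, 0.001, 1.123]
ft_force: [1.1, 0.0, -1.0]
opening: 0.25
grip_force: 30.0
```

carry_out:
  series:
    - [0.207,-0.847,0,-0.9]
    - [0.207,-0.847,0,-0.9]
    - [0.207,-0.847,0,-0.9]
    - [0.207,-0.847,0,-0.9]
    - [0.207,-0.847,0,-0.9]

```text
t: 50.6
eef_pos: [556.5, 179.4, 194.6]
tcp_rot: [3.142, 0.0, 0.648]
ft_force: [0.7, 0.1, -0.0]
opening: 0.247
grip_force: 30.0
```

carry_out:
  series:
    - [0.207,-0.847,0,-0.9]
    - [0.207,-0.847,0,-0.9]
    - [0.207,-0.847,0,-0.9]
    - [0,0,0,-0.9]
    - [0,0,0,-0.9]

```text
t: 51.1
eef_pos: [587.6, 52.4, 194.3]
tcp_rot: [-3.142, 0.001, 0.174]
ft_force: [0.1, 0.1, -0.9]
opening: 0.25
grip_force: 30.0
```

carry_out:
  series:
    - [0,0,-0.6,0]
    - [0,0,-0.7,0]
    - [0,0,-0.5,0]
    - [0,0,-0.2,0]
    - [0,0,0,0]

```text
t: 51.6
eef_pos: [587.1, 54.0, 93.6]
tcp_rot: [-3.141, 0.002, 0.18]
ft_force: [0.1, 0.4, -0.1]
opening: 0.249
grip_force: 30.0
```

carry_out:
  series:
    - [0,0,0,0]
    - [0,0,0,0]
    - [0,0,0,0]
    - [0,0,0,0]
    - [0,0,0,0]
  fingers: 0

```text
t: 52.1
eef_pos: [587.7, 54.0, 95.0]
tcp_rot: [3.141, -0.001, 0.18]
ft_force: [-0.4, 0.2, -0.0]
opening: 0.496
grip_force: 0.0
```

carry_out:
  series:
    - [0,0,0.5,0]
    - [0,0,1,0]
    - [0,0,1,0]
    - [0,0,0.8,0]
    - [-0.6,-0.1,0,0]

```text
t: 52.6
eef_pos: [560.9, 49.1, 264.8]
tcp_rot: [3.139, -0.01, 0.18]
ft_force: [-0.9, 0.5, -1.7]
opening: 0.5
grip_force: 0.0
```

carry_out:
  series:
    - [-0.7,-0.15,0,0]
    - [-0.7,-0.15,0,0]
    - [-0.5,-0.05,0,0]
    - [0,0,0,0]
    - [0,0,0,0]
  fingers: -1

```text
t: 53.1
eef_pos: [463.0, 31.5, 260.2]
tcp_rot: [3.141, -0.001, 0.18]
ft_force: [0.7, 0.2, 0.5]
opening: 0.864
grip_force: 0.0
```

```bash
python3 -c "
from h import *
c=env.calibration('wrist'); shot('wrist','w13'); s=env.state(); print(s['t'],s['eef_pos'],s['tcp_rot']); np.savez('w13',**c)
"
```

```text
53.15 [463.37526229  31.52078586 259.91509878] [ 3.14129215e+00 -1.07667161e-03  1.80133050e-01]
```

View pics/w13.png

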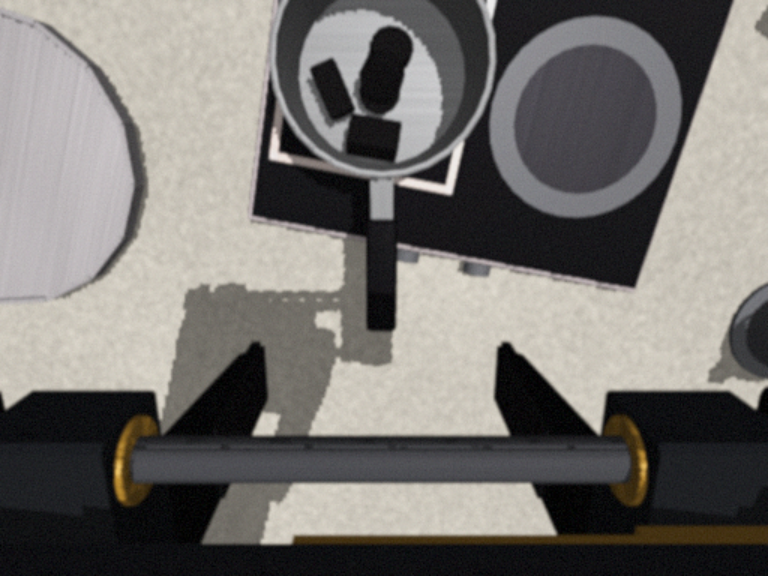

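All five pieces are in the pot: blocks at (331,90) and (373,138), buttons overlapping at (390,48), (383,70) and (380,95). The handle bar runs from (381,220) to (381,328); the heating disc is centred at about (587,116).

Run:
```python
from h import *
c=dict(np.load('w13.npz'))
P=lambda u,v,z: np.round(ray("wrist",(v/576,u/768),z,c),1)
a,b=P(381.5,220,107),P(381,322,107); print("handle",a,b,(a+b)/2,np.arctan2((a-b)[1],(a-b)[0]))
print("rim L R",P(274,50,115),P(494,50,115),"near",P(383,178,115))
print("heat",P(587,116,30),P(491,116,30),P(682,116,30),P(595,16,30),P(578,217,30))
```

```text
handle [495.5  38.  107. ] [429.2  26.2 107. ] [462.35  32.1  107.  ] 0.17613456355720952
rim L R [579.1 114.  115. ] [601.   -6.5 115. ] near [521.4  41.8 115. ]
heat [586.1 -98.4  30. ] [573.6 -29.4  30. ] [ 598.5 -166.7   30. ] [650.6 -84.9  30. ] [ 513.8 -112.8   30. ]
```

carry_out:
  series:
    - [0,0,-0.9,0]
    - [0,0,-0.9,0]
    - [0,0,-0.9,0]
    - [0,0,-0.6,0]
    - [0,0,-0.27,0]

```text
t: 53.65
eef_pos: [462.4, 31.6, 78.0]
tcp_rot: [-3.141, 0.004, 0.18]
ft_force: [0.0, 0.1, 0.9]
opening: 1.002
grip_force: 0.0
```

carry_out:
  series:
    - [0,0,0,0]
    - [0,0,0,0]
    - [0,0,0,0]
    - [0,0,0,0]
    - [0,0,0,0]
  fingers: 1

```text
t: 54.15
eef_pos: [462.9, 31.5, 81.8]
tcp_rot: [3.141, -0.001, 0.18]
ft_force: [0.3, 0.2, -0.2]
opening: 0.638
grip_force: 0.0
```

carry_out:
  series:
    - [0,0,0,0]
    - [0,0,0,0]
    - [0,0,0,0]
    - [0,0,0,0]
    - [0,0,0,0]

```text
t: 54.65
eef_pos: [462.5, 31.5, 81.1]
tcp_rot: [3.142, 0.0, 0.18]
ft_force: [-1.2, -1.6, 0.1]
opening: 0.219
grip_force: 0.5
```

carry_out:
  series:
    - [0,0,0,0]
    - [0,0,0,0]
    - [0,-0.1,0,0]
    - [0,-0.2,0,0]
    - [0,-0.32,0,0]

```text
t: 55.15
eef_pos: [462.4, 0.7, 81.1]
tcp_rot: [-3.141, 0.0, 0.183]
ft_force: [0.4, 5.0, 1.1]
opening: 0.211
grip_force: 30.1
```

carry_out:
  series:
    - [0,-0.32,0,0]
    - [0,-0.32,0,0]
    - [0,-0.32,0,0]
    - [0,-0.32,0,0]
    - [0,-0.32,0,0]

```text
t: 55.65
eef_pos: [462.2, -79.9, 81.0]
tcp_rot: [-3.141, 0.001, 0.182]
ft_force: [-0.0, 6.1, 0.8]
opening: 0.211
grip_force: 30.1
```

carry_out:
  series:
    - [0,-0.32,0,0]
    - [0,-0.32,0,0]
    - [0,-0.18,0,0]
    - [0,0,0,0]
    - [0,0,0,0]

```text
t: 56.15
eef_pos: [462.4, -120.8, 81.1]
tcp_rot: [3.141, 0.0, 0.179]
ft_force: [-2.5, -3.9, 0.6]
opening: 0.206
grip_force: 30.0
```

carry_out:
  series:
    - [0,0,0,0]
    - [0,0,0,0]
    - [0,0,0,0]
    - [0,0,0,0]
    - [0,0,0,0]
  fingers: -1

```text
t: 56.65
eef_pos: [462.6, -120.3, 81.1]
tcp_rot: [3.142, -0.0, 0.18]
ft_force: [-0.3, 0.1, -0.7]
opening: 0.568
grip_force: 0.0
```

carry_out:
  series:
    - [0,0,0.2,0]
    - [0,0,0.8,0]
    - [0,0,1,0]
    - [0,0,1,0]
    - [0,0,0.6,0]

```text
t: 57.15
eef_pos: [462.8, -120.5, 265.5]
tcp_rot: [3.139, -0.004, 0.18]
ft_force: [1.2, -0.3, 0.4]
opening: 0.976
grip_force: 0.0
```

carry_out:
  series:
    - [0,0.8,0,0]
    - [0,0.8,0,0]
    - [0,0.8,0,0]
    - [0,0.8,0,0]
    - [0,0,0,0]

```text
t: 57.65
eef_pos: [461.9, 42.9, 261.9]
tcp_rot: [-3.141, -0.001, 0.184]
ft_force: [0.1, -0.1, 0.4]
opening: 0.997
grip_force: 0.0
```

```bash
python3 -c "
from h import *
import time
c=env.calibration('wrist'); a=env.read_camera('wrist'); b=env.read_camera('top'); np.savez('w14',**c)
cv2.imwrite('pics/w14.png',np.hstack([a,b[90:290,60:400].repeat(1,0) if 0 else cv2.resize(b[110:280,200:400],(452,384))])[:,:,::-1][:, :800])
print(env.state()['t'])
"
```

```text
57.75
```

View pics/w14.png

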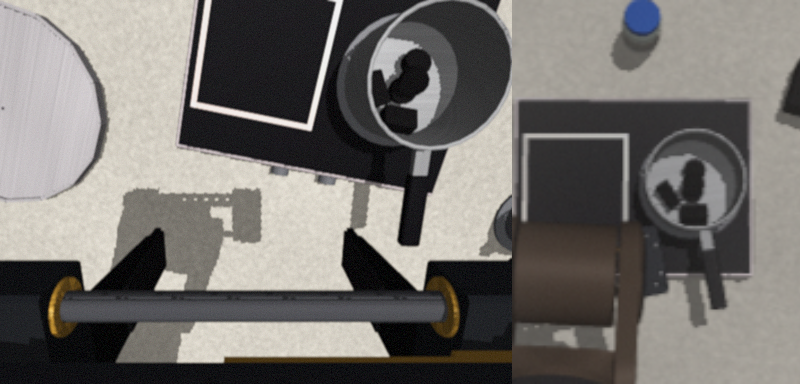

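Pot with all five pieces is back over the round mark (rim centred at about (442,75) in the wrist half). Now a numeric check against the measured disc centre.

Run:
```python
from h import *
c=dict(np.load('w14.npz'))
P=lambda u,v,z: ray("wrist",(v/384,u/512),z,c)
n=P(423,149,115); print("wrist rim L/R",P(371.5,75,115),P(511,75,115),"near",n)
b=env.read_camera("top"); g=cv2.cvtColor(b,cv2.COLOR_RGB2GRAY)
C=cv2.HoughCircles(g[150:230,240:330],cv2.HOUGH_GRADIENT,1,30,param1=80,param2=15,minRadius=21,maxRadius=27)
print(C[0][:2]) if C is not None else 0
for q in (C[0][:1] if C is not None else []): print("top pot",ray("top",((q[1]+150.5)/384,(q[0]+240.5)/512),115))
t0=cv2.imread("pics/top1.png"); t0=cv2.cvtColor(cv2.resize(t0,(512,384),interpolation=cv2.INTER_AREA),cv2.COLOR_BGR2GRAY)
C=cv2.HoughCircles(t0[150:230,250:330],cv2.HOUGH_GRADIENT,1,30,param1=80,param2=15,minRadius=20,maxRadius=26)
for q in (C[0][:1] if C is not None else []): print("top heat",q,ray("top",((q[1]+150.5)/384,(q[0]+250.5)/512),30))
for d in env.look_for("top","brush_grip")[:1]: print(d)
```

```text
wrist rim L/R [574.7744715  -38.61017126 115.        ] [ 596.77092157 -157.32173113  115.        ] near [ 521.32906511 -102.83948887  115.        ]
[[38.5 42.5 23. ]]
top pot [570.06520772 -95.58971368 115.        ]
top heat [29.5 41.5 23.2] [ 580.46490434 -104.29157905   30.        ]
{'position': [0.6148, 0.7055], 'conf': 0.53}
```

```bash
python3 -c "
from cell import env
print(env.job_done())"
```

```text
the job is handed in; nothing more can be done
None
```

I handed the job in at about 58 s. The hand-in returned no verdict, so success isn't confirmed. By my measurements, the pot was slid to the rest mark and scrubbed there, and the brush was stood back in its holder. All five pieces are in the pot, which was slid back to within an estimated 5–10 mm of the heating mark's centre (one noisy top-camera circle fit read about 14 mm off).

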